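# Stand the toppled storage tin back against the rail

### The job

The tall storage tin on the marble counter has toppled and is leaning over the low wooden rail. Push it with the fingers, without lifting it off the counter, until it stands upright on its base again, and push it back so that it stands with its side flat against the rail, in its place between its two neighbours. Do not let it fall over, and leave the other things on the counter where they are.

Things in the scene. Friction and masses are not known exactly. Their poses are not given: they have to be found in the camera images.
- tin: The toppled thing: a closed white tin, 90 mm (its x) by 100 mm (y) by 190 mm tall (z), 0.4 to 0.8 kg, with a dark line near the lid and a small brass label frame on its -x face; no handle, too wide to grasp. Origin: centre of its underside; z points to its lid. At first it leans about 35 degrees, its +x face on the rail's cap, its +x bottom edge on the counter 50 mm in front of the rail.
- rail: A low wooden board fixed on edge on the counter, 460 mm long (its y), 12 mm thick (x), with a round brass cap flush with its front face; 76 mm high in all. Origin: at counter level, mid length, on the front face, against which the tins stand. Its x axis points level away from the front to the free space behind the rail: roughly to the robot's left, turned by up to 0.35 rad. In front is -x.
- small_tin: A bystander: a small upright tin of the same make, 70 by 75 by 120 mm tall, standing against the rail's front beside the tall tin. Origin: centre of its underside. Leave it.
- jar: A bystander: an upright glass jar with a brass lid, 70 mm across and 125 mm tall, standing close to the rail's front on the other side of the tall tin. Origin: centre of its underside. Leave it.
- bowl: A bystander: a blue bowl of lemons (one piece), 180 mm across and about 115 mm tall, in front of the rail on the robot's right. Origin: centre of its underside. Leave it.
- candle_lamp: A bystander: a copper candle holder with a glass tube, 60 mm across and 160 mm tall, behind the rail on the robot's left. Origin: centre of its underside. Leave it.
- tin_mid (a point): The middle of the tall tin, 95 mm above its origin along its z.
- tin_edge (a point): The middle of the tall tin's top edge on its +x side. At the start it sticks out about 60 mm beyond the rail's front face, about 155 mm above the counter: a finger can come down behind the rail and push on it, back over the rail. Once the lean is less than about 25 degrees the tin drops onto its base by itself; pushed much farther it would fall over the other way.

How it is judged:
By the outcome, as a careful person would: the job done as asked, in the order asked, and still so for the second after the job is handed in, with the robot touching nothing.
It also fails if it takes over 54 s, if anything falls off the work surface, if the arm or the gripper's body presses on something with over 40 N, if the wrist force passes 120 N, or if a joint passes its speed limit or range.

### The arm

A 6-joint arm with a two-finger parallel gripper is mounted at the origin on the work surface. World frame = base frame: x ahead of the robot, y to its left, z up, the work surface at z = 0. Lengths are in m, angles in rad, forces in N, time in s.
With the tool pointing down it reaches from about 0.3 to 0.875 m from the base axis. Payload 6.4 kg.
Tool frame: the origin (TCP) lies at the very end of the fingers, on their centre line; the grasp point (between the pads) lies 19 mm behind it (bot.grip_depth is the distance from the TCP to the grasp point, in m); z points along the fingers, y is the line along which they close (so a half turn about z gives the same grasp; the last joint's range is limited). The gripper opens to 85 mm and grips with 20 to 120 N. Pads are 22 mm wide; open, the fingers measure 114 mm over their backs; the gripper's body (76 mm by 85 mm) begins 54 mm behind the grasp point. The pads swing forward as they close: fully open they stand 13 mm farther back than shut.
Start: joints at [1.118, 0.181, 1.607, -0, 1.354, -0.206], TCP at [0.14, 0.558, 0.231] pointing down, gripper open.
Joint ranges: [-2.99, 2.99], [-0.89, 2.07], [0.3, 2.58], [-1.14, 4.28], [0, 2.63], [-3.12, 3.12]. Speed limits (rad/s): [2.57, 2.57, 3.01, 3.14, 3.14, 3.14].

### API

Orientations are given as a rotation vector (axis times angle).
In Python, from station import bot, hand, solve_ik, status, optics, close_job gives the robot as it stands. The module is installed in compiled form; this text tells all that it offers. Calls block until the motion is done:
- bot.reach(position, orientation): joint-space move of the TCP to a pose.
- bot.line_to(position, frame=None, feed=0.15): straight line of the TCP; frame=None keeps the orientation; feed is the mean speed in m/s.
- bot.set_joints(angles): joint-space move.
- hand.gripper_to(opening, effort=None): opening from 0.0 (shut) to 1.0 (fully open); effort is the grip in N (None keeps the last); returns when the fingers have stopped.
- bot.pause(seconds).
- solve_ik(position, orientation): joint angles nearest the present ones, or None.
- status.read_state(): the state.
- optics.capture(name): name is "scene" or "top"; returns a dict with "image" (400x640x3 uint8, red, green, blue), "fov_y" (degrees; the focal length in pixels is half the picture's height over the tangent of half this angle, whatever the lens; pixels are square), "cx", "cy" (the principal point, pixels), "R" (3x3) and "t" (3): a world point X has camera coordinates R X + t. Camera axes: x right, y down, z forward; pixel columns grow to the right and rows downward; lengths in m; the calibration is good to about 2 mm. A picture is of the moment at which its call begins. There is no depth.
A pose or a line that the arm cannot do raises bot.MotionError and nothing moves.
- close_job(): hands the job in; it is judged then, once.
The state is a dict: "time_s": time; "q": joint angles; "qvel": joint speeds; "effort": joint torques, N m; "ee_pos": TCP position; "orientation": TCP orientation; "ft_force": force on the tool from outside, world axes, zero at the start; "torque": the same for the moment, N m; "width": opening from 0.0 (shut) to 1.0 (fully open); "gripper_force": force on a finger pad.
Only numpy, scipy, OpenCV 4.12 (cv2) and the standard library are available. Lean on these libraries where they do the work, as an engineer would, in place of code of your own. Each camera call takes 0.05 s, during which the arm holds its last target. There are 200 camera calls.

## Working session

There is one attempt and no reset: what is moved stays moved. The work goes in short steps, each a Python script; the robot and the scene stay as the last script left them, time stands still between calls to the robot, and variables do not carry over. Pictures are saved under pics/ and viewed, at most 10 in all, crops included, and the job is handed in when it is done.

```bash
mkdir -p pics; python3 - <<'E'
from station import *
import cv2,pickle
d={}
for n in("scene","top"):
    c=optics.capture(n);d[n]=c;cv2.imwrite(f"pics/{n}0.png",c["image"][:,:,::-1])
    print(n,c["fov_y"],c["cx"],c["cy"],c["R"].round(3).tolist(),c["t"].round(3))
pickle.dump(d,open("d0.pkl","wb"))
s=status.read_state();print(s["time_s"],s["orientation"],s["ft_force"])
E
```

```text
scene 56.4735936162194 317.71461968078285 194.7434550525591 [[0.46, -0.888, -0.007], [-0.682, -0.348, -0.643], [0.568, 0.3, -0.766]] [-0.267  0.475  0.767]
top 55.91885877391572 318.29247388676913 197.59145400090748 [[0.016, -1.0, -0.006], [-0.986, -0.015, -0.169], [0.169, 0.008, -0.986]] [-0.008  0.59   1.203]
0.1 [-3.86664822e-01 -3.11718570e+00  2.41595408e-03] [-0.28204051 -0.36521325 -0.32415374]
```

View pics/scene0.png

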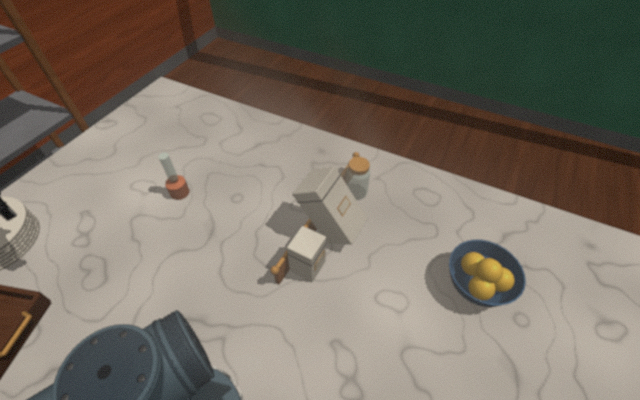

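View pics/top0.png

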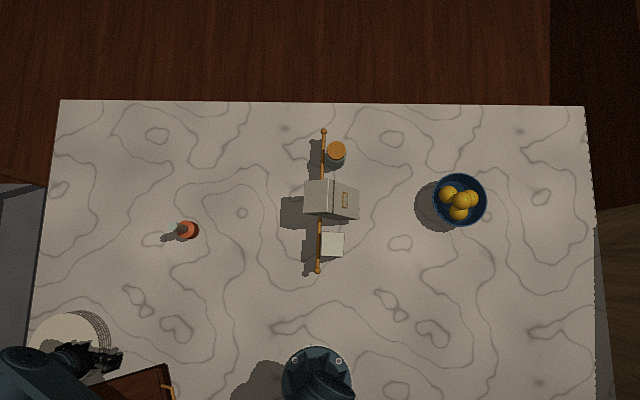

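The scene picture shows the tin at (330,205) leaning left over the rail, with the small tin at (306,250) and the jar at (357,175). In the top picture the rail runs from (324,131) to (318,270), the tin spans (304..359, 178..220) and the bowl is at (459,200). I'll take enlarged crops to pick exact points.

```bash
cat > h.py <<'E'
import numpy as np,pickle
def ray(c,u,v):
    f=200/np.tan(np.radians(c["fov_y"])/2)
    R=c["R"];o=-R.T@c["t"]
    return o,R.T@np.array([(u-c["cx"])/f,(v-c["cy"])/f,1])
def onz(c,u,v,z):
    o,d=ray(c,u,v);return o+d*(z-o[2])/d[2]
def two(c1,p1,c2,p2):
    o1,d1=ray(c1,*p1);o2,d2=ray(c2,*p2)
    s=np.linalg.lstsq(np.c_[d1,-d2],o2-o1,rcond=None)[0]
    a,b=o1+d1*s[0],o2+d2*s[1];return (a+b)/2,np.linalg.norm(a-b)
E
python3 - <<'E'
import pickle,cv2,numpy as np
from h import *
d=pickle.load(open("d0.pkl","rb"))
t=d["top"];im=t["image"][:,:,::-1]
c=cv2.resize(im[120:280,280:380],None,fx=3.7,fy=3.7,interpolation=cv2.INTER_CUBIC)
s=cv2.resize(d["scene"]["image"][150:290,255:385,::-1],None,fx=592/140,fy=592/140,interpolation=cv2.INTER_CUBIC)
s=s[:, :430] if 0 else s
o=np.zeros((592,800,3),np.uint8);o[:,:c.shape[1]]=c;w=800-c.shape[1];o[:,c.shape[1]:]=cv2.resize(d["scene"]["image"][150:290,270:375,::-1],(w,int(140*w/105)),interpolation=cv2.INTER_CUBIC)[:592] if int(140*w/105)>=592 else 0
if int(140*w/105)<592:
    q=cv2.resize(d["scene"]["image"][150:290,270:375,::-1],(w,int(140*w/105)),interpolation=cv2.INTER_CUBIC);o[:q.shape[0],c.shape[1]:]=q
print(c.shape,w,w/105)
cv2.imwrite("pics/crop.png",o)
hsv=cv2.cvtColor(im,cv2.COLOR_BGR2HSV)
m=cv2.inRange(hsv,(5,130,60),(22,255,255));m[:, :305]=0;m[:,345:]=0;m[:120]=0;m[280:]=0
v,u=np.nonzero(m);
k=(u<327)
n,l,st,ce=cv2.connectedComponentsWithStats(m)
for i in range(1,n):
  if st[i,4]>8: print(st[i],ce[i].round(1))
print("bowl",onz(t,459,200,.06),"lamp",onz(t,188,230,.03),"jar",onz(t,336,150,.125))
E
```

```text
(592, 370, 3) 430 4.095238095238095
[320 129   7  51 163] [322.3 152.7]
[327 141  18  18 268] [335.8 149.8]
[342 200   3   8  11] [342.4 204.4]
[314 216   7  58 183] [317.7 246.7]
bowl [ 0.5869586  -0.46110845  0.06      ] lamp [0.47661683 0.43491506 0.03      ] jar [ 0.73174108 -0.05287101  0.125     ]
```

View pics/crop.png

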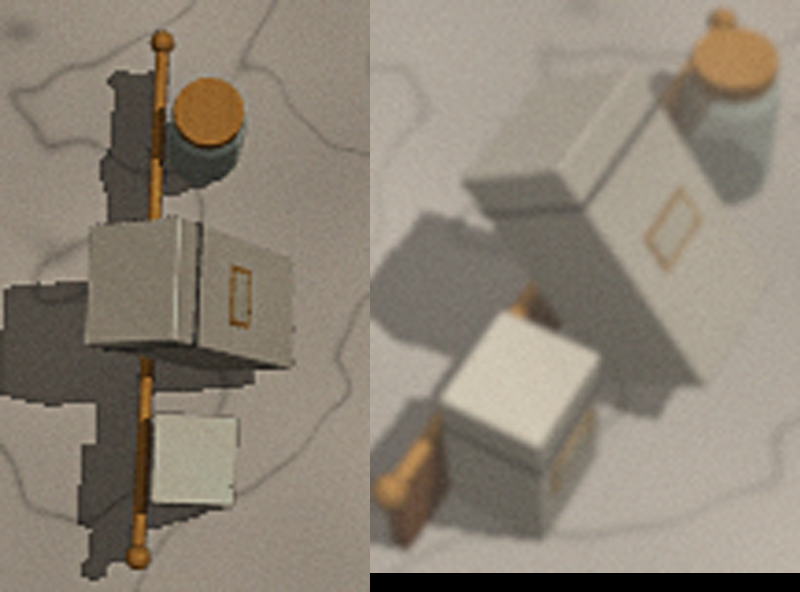

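The crop shows the rail's end balls at top-image pixels (323.8,131.1) and (317.6,270.3). The tin's lid edges run through (92,228)-(87,343) and (181,218)-(178,346) in the crop. The tin looks square to the rail, with small gaps on both sides.

```bash
python3 - <<'E'
from h import *
d=pickle.load(open("d0.pkl","rb"));T=d["top"];S=d["scene"]
t=lambda x,y:(x/3.7+280-.36,y/3.7+120-.36)
s=lambda x,y:((x-370)/4.095+270-.38,y/4.095+150-.38)
A=onz(T,*t(162,41),.07);B=onz(T,*t(139,556),.07)
print("balls",A,B,np.linalg.norm(A-B)); print("two far",two(T,t(162,41),S,s(722,20)),"near",two(T,t(139,556),S,s(392,488)))
y=(A-B);y[2]=0;y/=np.linalg.norm(y); 
if y[0]<0:y=-y
x=np.array([-y[1],y[0],0])   # toward +world y
y=-y  # z up: y=z cross x
M=(A+B)/2;O=M-x*.006;O[2]=0
print("O",O,"x",x,"y",y)
def rf(n,p):p=np.asarray(p);print(n,p.round(4),"rail",((p-O)@x).round(4),((p-O)@y).round(4))
rf("edge near",two(T,t(87,343),S,s(465,183))[0]);print(two(T,t(87,343),S,s(465,183))[1])
for n,p,z in [("edge far",(92,228),.155),("edge near",(87,343),.155),("lid -x far",(181,218),.207),("lid -x near",(178,346),.207),
 ("bot far",(292,257),.05),("bot near",(292,367),.05),("st fl",(152,415),.12),("st fr",(239,419),.12),("st nl",(151,502),.12),("st nr",(234,506),.12),("jar",(208,112),.125)]: rf(n,onz(T,*t(*p),z))
E
```

```text
balls [ 0.81532746 -0.01198023  0.07      ] [0.35370798 0.00123495 0.07      ] 0.4618085995301757
two far (array([ 0.81293748, -0.01285603,  0.07825627]), np.float64(0.0021004531119579524)) near (array([3.54640147e-01, 2.89533519e-04, 8.15830191e-02]), np.float64(0.002200130509298466))
O [ 0.58434602 -0.01137018  0.        ] x [0.02861613 0.99959047 0.        ] y [-0.99959047  0.02861613 -0.        ]
edge near [0.5264 0.0444 0.1571] rail 0.0541 0.0595
0.0033972139876951245
edge far [0.6218 0.044  0.155 ] rail 0.0564 -0.0358
edge near [0.5257 0.0459 0.155 ] rail 0.0556 0.0603
lid -x far [ 0.6197 -0.0287  0.207 ] rail -0.0163 -0.0359
lid -x near [ 0.5177 -0.0276  0.207 ] rail -0.0181 0.0662
bot far [ 0.6204 -0.1321  0.05  ] rail -0.1197 -0.0395
bot near [ 0.5207 -0.1319  0.05  ] rail -0.1223 0.0602
st fl [ 0.4705 -0.0081  0.12  ] rail 0.0 0.1139
st fr [ 0.4683 -0.0807  0.12  ] rail -0.0726 0.114
st nl [ 0.3987 -0.0083  0.12  ] rail -0.0023 0.1856
st nr [ 0.3966 -0.0769  0.12  ] rail -0.0709 0.1858
jar [ 0.732  -0.0524  0.125 ] rail -0.0368 -0.1488
```

The measured heights, the 0.46 m rail length and the 50/60 mm offsets all match the given sizes. Now I'll go behind the rail and push the edge.

```bash
cat >> h.py <<'E'
O=np.array([.5843,-.0114,0]);X=np.array([.0286,.9996,0]);Y=np.array([-.9996,.0286,0])
P=lambda x,y,z:O+X*x+Y*y+np.array([0,0,z])
def ori():
    from scipy.spatial.transform import Rotation as Ro
    from station import solve_ik,status
    z=np.array([0,0,-1.]);best=None;q0=np.array(status.read_state()["q"])
    for s in(1,-1):
        r=Ro.from_matrix(np.c_[np.cross(s*Y,z),s*Y,z]).as_rotvec()
        q=solve_ik(P(.12,.012,.25),r)
        if q is not None:
            e=np.abs(np.array(q)-q0).max()
            if best is None or e<best[0]:best=(e,r)
    return best[1]
def fx():
    from station import status
    return (np.array(status.read_state()["ft_force"])@np.c_[X,Y,[0,0,1]]).round(1)
E
python3 - <<'E'
from station import *
from h import *
import cv2
r=ori();np.save("r.npy",r)
hand.gripper_to(0.6)
bot.reach(P(.115,.012,.26),r)
bot.line_to(P(.115,.012,.13),feed=.12)
f0=fx();print("f0",f0,status.read_state()["time_s"])
bot.line_to(P(.08,.012,.13),feed=.06)
x=.08
while x>.052:
    x-=.004;bot.line_to(P(x,.012,.13),feed=.04);print(round(x,3),fx()-f0)
print(status.read_state()["time_s"])
for n in("scene","top"):
    c=optics.capture(n);cv2.imwrite(f"pics/{n}1.png",c["image"][:,:,::-1])
a,b=[cv2.imread(f"pics/{n}1.png")[110:310,240:400] for n in("scene","top")]
cv2.imwrite("pics/c1.png",cv2.resize(np.hstack([a,b]),None,fx=2.5,fy=2.5))
E
```

```text
f0 [-0.2  0.3  0.2] 4.0167
0.076 [ 0.8 -0.8 -0.8]
0.072 [ 0.8 -0.4 -0.5]
0.068 [ 1.  -0.8  0.2]
0.064 [0.5 0.  0.5]
0.06 [-0.4 -0.6 -0.2]
0.056 [ 0.7 -0.8 -0.9]
0.052 [ 0.  -0.6  0.7]
6.5
```

View pics/c1.png

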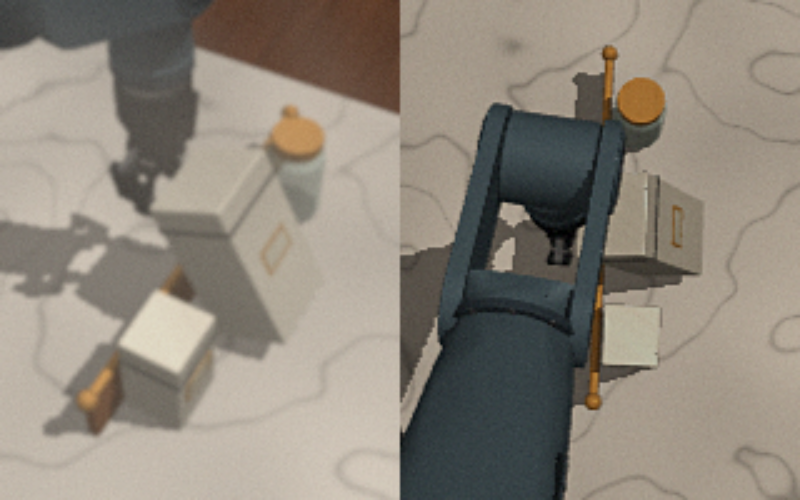

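The tin has tipped partway up, with the fingers behind its top edge, and the neighbours haven't moved. Next I'll make small steps and detect the drop by frame differences.

```bash
python3 - <<'E'
from station import *
from h import *
import cv2
g=lambda:cv2.GaussianBlur(cv2.cvtColor(optics.capture("scene")["image"],cv2.COLOR_RGB2GRAY),(5,5),0)[180:260,300:370].astype(float)
x=.052;p=g()
while x>.034:
    x-=.002;bot.line_to(P(x,.012,.13),feed=.03);bot.pause(.25);q=g();df=np.abs(q-p).mean();p=q
    print(round(x,3),round(df,2),fx())
    if df>6:break
bot.pause(.5)
print(status.read_state()["time_s"])
for n in("scene","top"):
    c=optics.capture(n);cv2.imwrite(f"pics/{n}2.png",c["image"][:,:,::-1])
a,b=[cv2.imread(f"pics/{n}2.png")[110:310,240:400] for n in("scene","top")]
cv2.imwrite("pics/c2.png",cv2.resize(np.hstack([a,b]),None,fx=2.5,fy=2.5))
E
```

```text
0.05 1.99 [-0.3 -0.2  0.6]
0.048 3.08 [0.1 0.9 0.5]
0.046 10.53 [-0.4  0.1 -0. ]
8.8
```

View pics/c2.png

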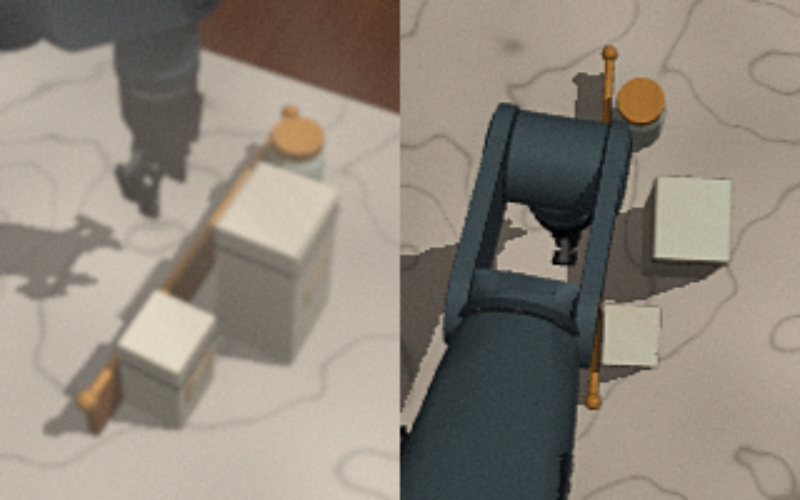

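The tin stands upright about 50 mm in front of the rail, with its lid at crop corners (653,178), (731,181), (727,262) and (652,260). For the push from the front, the tool must tilt so the fingers lead the gripper body. I'll measure the tin and check IK.

```bash
python3 - <<'E'
from station import *
from h import *
import cv2
from scipy.spatial.transform import Rotation as Ro
T=pickle.load(open("d0.pkl","rb"))["top"]
im=cv2.imread("pics/top2.png")
hsv=cv2.cvtColor(im,cv2.COLOR_BGR2HSV)
print(hsv[198,320+40-23],hsv[198,335-10],hsv[170,375])
for u,v in[(653,178),(731,181),(727,262),(652,260)]:
    p=onz(T,(u-400)/2.5+240-.3,v/2.5+110-.3,.19)-O;print("lid",(p@X).round(4),(p@Y).round(4))
q0=np.array(status.read_state()["q"]);print("q",q0.round(2))
for tl in(35,45,55):
  for s in(1,-1):
    a=np.radians(tl);z=X*np.sin(a)-np.array([0,0,np.cos(a)]);y=s*Y
    r=Ro.from_matrix(np.c_[np.cross(y,z),y,z]).as_rotvec()
    for pt in[(-.25,.012,.3),(-.2,.012,.05),(-.09,.012,.05)]:
        q=solve_ik(P(*pt),r);print(tl,s,pt,None if q is None else np.round(q,2))
E
```

```text
[18 56 77] [80 18 42] [ 15  39 156]
lid -0.0534 -0.0342
lid -0.146 -0.0346
lid -0.1433 0.0624
lid -0.0556 0.0639
q [-0.15  0.29  1.69 -0.    1.16 -0.12]
35 1 (-0.25, 0.012, 0.3) [-0.84  0.48  1.2   0.43  1.9   2.38]
35 1 (-0.2, 0.012, 0.05) [-0.78  0.69  1.42  0.43  1.48  2.25]
35 1 (-0.09, 0.012, 0.05) [-0.65  0.6   1.58  0.49  1.38  2.32]
35 -1 (-0.25, 0.012, 0.3) [-0.84  0.48  1.2   0.43  1.9  -0.76]
35 -1 (-0.2, 0.012, 0.05) [-0.78  0.69  1.42  0.43  1.48 -0.9 ]
35 -1 (-0.09, 0.012, 0.05) [-0.65  0.6   1.58  0.49  1.38 -0.83]
45 1 (-0.25, 0.012, 0.3) [-0.88  0.56  1.15  0.54  2.01  2.38]
45 1 (-0.2, 0.012, 0.05) [-0.83  0.79  1.35  0.52  1.62  2.2 ]
45 1 (-0.09, 0.012, 0.05) [-0.71  0.69  1.52  0.58  1.5   2.25]
45 -1 (-0.25, 0.012, 0.3) [-0.88  0.56  1.15  0.54  2.01 -0.76]
45 -1 (-0.2, 0.012, 0.05) [-0.83  0.79  1.35  0.52  1.62 -0.94]
45 -1 (-0.09, 0.012, 0.05) [-0.71  0.69  1.52  0.58  1.5  -0.89]
55 1 (-0.25, 0.012, 0.3) [-0.91  0.65  1.11  0.66  2.11  2.39]
55 1 (-0.2, 0.012, 0.05) [-0.86  0.89  1.27  0.59  1.76  2.18]
55 1 (-0.09, 0.012, 0.05) [-0.75  0.79  1.46  0.66  1.63  2.2 ]
55 -1 (-0.25, 0.012, 0.3) [-0.91  0.65  1.11  0.66  2.11 -0.75]
55 -1 (-0.2, 0.012, 0.05) [-0.86  0.89  1.27  0.59  1.76 -0.96]
55 -1 (-0.09, 0.012, 0.05) [-0.75  0.79  1.46  0.66  1.63 -0.94]
```

```bash
python3 - <<'E'
from station import *
from h import *
import cv2
from scipy.spatial.transform import Rotation as Ro
a=np.radians(42);z=X*np.sin(a)-np.array([0,0,np.cos(a)]);y=-Y
r=Ro.from_matrix(np.c_[np.cross(y,z),y,z]).as_rotvec()
bot.line_to(P(.06,.014,.13),feed=.1)
bot.line_to(P(.06,.014,.33),feed=.2)
bot.line_to(P(-.2,.014,.33),feed=.2)
bot.reach(P(-.2,.014,.3),r)
bot.line_to(P(-.2,.014,.05),feed=.15)
bot.line_to(P(-.165,.014,.05),feed=.06)
f0=fx();x=-.165;print(f0,status.read_state()["time_s"])
while x<-.085:
    x+=.003;bot.line_to(P(x,.014,.05),feed=.03);f=fx()-f0
    if x>-.115 or f[0]<-8:print(round(x,3),f)
    if x>-.12 and f[0]<-12 or f[0]<-25:break
print(status.read_state()["time_s"])
for n in("scene","top"):
    c=optics.capture(n);cv2.imwrite(f"pics/{n}3.png",c["image"][:,:,::-1])
a,b=[cv2.imread(f"pics/{n}3.png")[110:310,240:400] for n in("scene","top")]
cv2.imwrite("pics/c3.png",cv2.resize(np.hstack([a,b]),None,fx=2.5,fy=2.5))
E
```

```text
[0.3 0.1 0.3] 14.9083
-0.114 [-2.3 -1.2 -0.2]
-0.111 [-1.1 -0.8  0.7]
-0.108 [-1.9 -0.7 -1.1]
-0.105 [-2.7 -0.4  0.2]
-0.102 [-2.6 -0.7 -0.4]
-0.099 [-2.3 -1.3 -0.6]
-0.096 [-1.9 -0.2  0.6]
-0.093 [-5.2  0.3  0.5]
-0.09 [-14.7   4.7   1.9]
21.1583
```

View pics/c3.png

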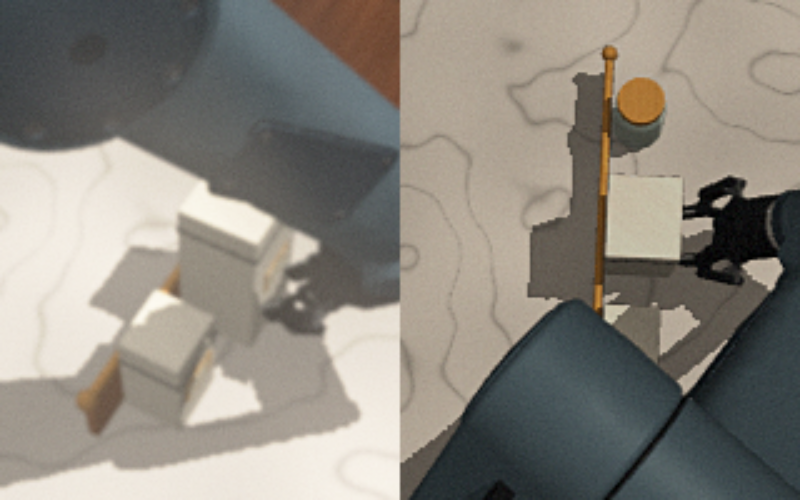

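The tin is upright against the rail, with both fingers on its front face at about (690,212)/(690,262) in the crop, and the neighbours are untouched. I'll press a little to square it, retreat and check.

```bash
python3 - <<'E'
from station import *
from h import *
import cv2
bot.line_to(P(-.0885,.014,.05),feed=.02);bot.pause(.3);print(fx())
bot.line_to(P(-.19,.014,.05),feed=.08)
bot.line_to(P(-.2,.014,.3),feed=.18)
bot.line_to(P(-.26,.25,.35),feed=.18)
bot.pause(.3)
print(fx(),status.read_state()["time_s"])
for n in("scene","top"):
    c=optics.capture(n);cv2.imwrite(f"pics/{n}4.png",c["image"][:,:,::-1])
a,b=[cv2.imread(f"pics/{n}4.png")[110:310,240:400] for n in("scene","top")]
cv2.imwrite("pics/c4.png",cv2.resize(np.hstack([a,b]),None,fx=2.5,fy=2.5,interpolation=cv2.INTER_CUBIC))
E
```

```text
[-20.1   5.4   3.2]
[-0.3  0.2  0.4] 26.6
```

View pics/c4.png

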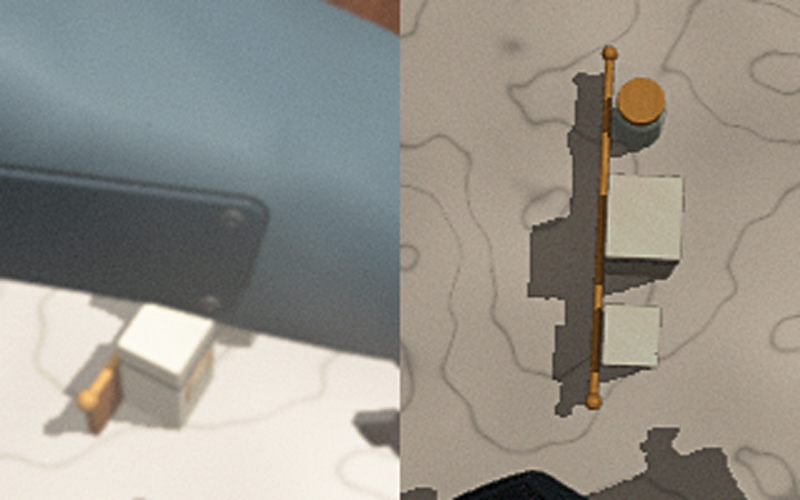

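The top view shows the tin upright against the rail between the jar and the small tin. One numeric check of flatness, then I'll hand in.

```bash
python3 - <<'E'
from h import *
import cv2
T=pickle.load(open("d0.pkl","rb"))["top"]
g=cv2.cvtColor(cv2.imread("pics/top4.png"),cv2.COLOR_BGR2GRAY).astype(float)
hs=cv2.cvtColor(cv2.imread("pics/top4.png"),cv2.COLOR_BGR2HSV)[:,:,1].astype(float)
def edge(rows,lo,hi,z,img,n):
    pts=[]
    for v in rows:
        w=np.abs(np.diff(cv2.GaussianBlur(img,(1,5),0)[v,lo:hi+1]));w[w<.5*w.max()]=0
        p=onz(T,lo+.5+(w*np.arange(len(w))).sum()/w.sum(),v,z)-O;pts.append((p@Y,p@X))
    k=np.polyfit(*np.array(pts).T,1);print(n,"slope",k[0].round(4),"x at mid",np.median([p[1] for p in pts]).round(4))
edge(range(184,210),319,325,.19,g,"tin rail side")
edge(range(184,210),348,358,.19,hs,"tin front")
edge(range(236,254),339,347,.12,hs,"small tin front")
E
```

```text
tin rail side slope -0.0113 x at mid -0.0005
tin front slope 0.0786 x at mid -0.088
small tin front slope 0.0388 x at mid -0.0715
```

```bash
python3 -c "
from station import *
print(close_job())"
```

```text
the job is handed in; nothing more can be done
None
```

The tall tin stands upright against the rail between its two neighbours, and the job is handed in at about 27 s. In the last top view its rail-side face measured within about 1 mm of the rail, and the jar and small tin looked unmoved; I didn't re-check the bowl or candle lamp.

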